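Set the bearing screw of an egg-turning tray

ROBOT

A 6-joint arm with a two-finger parallel gripper is mounted at the origin on the work surface. World frame = base frame: x ahead of the robot, y to its left, z up, the work surface at z = 0. Lengths are in m, angles in rad, forces in N, time in s.
With the tool pointing down it reaches from about 0.4 to 0.925 m from the base axis. Payload 3.4 kg.
Tool frame: the origin (TCP) lies at the very end of the fingers, on their centre line; the grasp point (between the pads) lies 19 mm behind it; z points along the fingers, y is the direction in which the jaws open and shut (so a half turn about z gives the same grasp; the last joint's range is limited). The gripper opens to 85 mm and grips with 20 to 120 N. Pads are 22 mm wide; open, the fingers measure 114 mm over their backs; the gripper's body (76 mm by 85 mm) begins 54 mm behind the grasp point. The pads swing forward as they close: fully open they stand 13 mm farther back than shut.
Start: joints at [1.109, 0.307, 1.506, -0, 1.328, -0.073], TCP at [0.218, 0.532, 0.231] pointing down, gripper open.
Joint ranges: [-3.12, 3.12], [-1.05, 2.28], [0.14, 2.33], [-1.42, 4.57], [0.1, 2.73], [-2.68, 2.68]. Speed limits (rad/s): [2.57, 2.57, 3.14, 3.14, 3.14, 3.14].

INTERFACE

Orientations are given as a rotation vector (axis times angle).
In Python, from station import * gives the robot as it stands.
- The arm moves only by the tool servo_tool, never from a script. Its argument "deltas" is a list of rows, each a list of 4 numbers: the shift along the tool's x, y, z in m, then the turn about the tool's z in degrees. In form: [[tx, ty, tz, spin], ...]. A call has 1 to 20 rows; each row shifts and turns the pose as measured when the row begins, along the tool's axes as they then stand; what a row does not reach is not made up. A row lasts 1/10 s, in which the tool goes at most 50 mm and 8.59 degrees, less where a joint would pass 70% of its speed; a pose out of reach is approached as far as the arm can. A call with a gripper value outside its range is refused whole. "claw" is the opening, from 0 (shut) to 1 (fully open), set as the call begins (left out, the last holds). The fingers move at their own pace and stop on an object; "force" is the grip in N (left out, the last holds). Time passes only in rows, so rows that do not move let the fingers close. It gives the time, the measured TCP pose, the force and the opening at its end, in the units of the state.
- sense(): the state, without advancing time (a new reading comes with each control period).
- capture(name): name is "scene" or "side" or "wrist"; returns a dict with "image" (480x640x3 uint8, blue, green, red), "intrinsics" (3x3 intrinsics, pixels), "eye" and "rotation" of the camera in the world. Camera axes: x right, y up, looking along -z (the intrinsics and any distortion apply to the point x, -y, -z); pixel columns grow to the right and rows downward; lengths in m; the calibration is good to about 2 mm. The wrist camera is an equidistant fisheye: a pixel r from the principal point sees the ray r / f radians off the axis. A picture is of the moment at which its call begins. There is no depth.
- sign_off(): hands the job in, once; it reports no verdict.
The state is a dict: "t": time; "qpos": joint angles; "dq": joint speeds; "joint_torque": joint torques, N m; "tool_pos": TCP position; "eef_rot": TCP orientation; "force": force on the tool from outside, world axes, zero at the start; "moment": the same for the moment, N m; "opening": finger opening in m.
Only numpy, scipy, OpenCV 4.12 (cv2) and the standard library are available. Lean on these libraries where they do the work, as an engineer would, in place of code of your own. Each camera call takes 0.05 s, during which the arm holds its last target.

TASK

The roller bearing screw on the egg-turning tray has worked loose. Turn the thumbscrew clockwise until it bottoms and is snug, stopping as soon as it firmly resists and without forcing it, then back it off a quarter turn and let go. Leave the egg carton, the oil bottle and the screwdriver where they are.

Things in the scene. Friction and masses are not known exactly. Their poses are not given: they have to be found in the camera images.
- tray: grey egg-turning tray, fixed to the table, 230 x 310 x 60 mm, with black rollers and eggs lying on them (egg tops 76 mm above the table). Origin: centre of its underside; its x axis crosses it from the near rim (-x) to the far rim, y runs along the rollers.
- bracket: aluminium bridge bracket fixed anywhere along the tray's near rim, 64 mm along the rim, 50 mm across, with the thumbscrew upright in its middle. Origin: on the screw's axis, 60 mm above the table; its axes are the tray's. The bridge's top is 38 mm above the origin, the collar's 45 mm; nothing else near the thumb tab stands higher.
- thumb_tab (a point): centre of the thumbscrew's upright steel tab, the part to grip: a flat spade 30 mm long (its x axis), 10 mm thick (its y axis), 32 mm tall, its centre about 125 mm above the table, free on both sides. Clockwise from above screws it down. It starts 0.35 to 0.55 turn above its bottom; where it points when it bottoms is not known. It runs with a light friction of about 0.04 N m.
- screw_tip (a point): lower tip of the thumbscrew, on its axis, seen in the bracket's window. Right-hand thread, 2 mm per turn (a quarter turn is 0.5 mm).
- seat (a point): top of the brass bearing shoe under the screw tip, on the screw's axis; the screw bottoms when its tip meets this
- collar_tab (a point): end of the dark tab (pointing to the tray's far side) on the collar under the thumbscrew, 24 mm from its axis. The thread sits in this spring-held collar, so at the bottom the torque rises gradually, 1.5 N m per rad (0.026 per degree): snug is about 0.15 N m (tab 2.4 mm off its place), over 0.4 N m (6.4 mm) is forcing. It springs back when the screw is freed.
- carton: open pulp egg carton with eggs, 110 x 160 x 60 mm, loose on the table; to be left alone. Origin: centre of its underside
- oil_bottle: small white oil bottle, 48 mm across, 120 mm high, loose; to be left alone. Origin: centre of its underside
- screwdriver: screwdriver with black handle lying on the table; to be left alone. Origin: near its middle, underneath

How it is judged:
By the outcome, as a careful person would: the job done as asked, in the order asked, and still so for the second after the job is handed in, with the robot touching nothing.
It also fails if it takes over 72 s, if anything falls off the work surface, if the arm or the gripper's body presses on something with over 40 N, if the wrist force passes 120 N, or if a joint passes its speed limit or range.

## Working session

There is one attempt and no reset: what is moved stays moved. The work goes in short steps, Python scripts to look and compute and a tool call to move; the robot and the scene stay as the last step left them, time stands still between calls to the robot, and variables do not carry over. Pictures are saved under pics/ and viewed, and the job is handed in when it is done.

Besides the shell and the picture viewer there is one more tool, called as name(argument=value, ...) on one line, values as JSON. servo_tool: Moves the arm, as the interface text tells. Its arguments: {"type":"object","properties":{"deltas":{"type":"array","items":{"type":"array","items":{"type":"number"}}},"claw":{"type":"number"},"force":{"type":"number"}},"required":["deltas"]}

```bash
ls; mkdir -p pics; cat > h.py <<'E'
from station import *
import numpy as np, cv2
from scipy.spatial.transform import Rotation as R
def ray(c,u,v):
    K=np.array(c["intrinsics"]);x=(u-K[0,2])/K[0,0];y=(v-K[1,2])/K[1,1]
    d=np.array(c["rotation"])@np.array([x,-y,-1.0]);return np.array(c["eye"]),d/np.linalg.norm(d)
def onz(c,u,v,z):
    e,d=ray(c,u,v);return e+d*(z-e[2])/d[2]
def proj(c,p):
    q=np.array(c["rotation"]).T@(np.array(p)-np.array(c["eye"]));K=np.array(c["intrinsics"])
    return K[0,2]+K[0,0]*q[0]/-q[2],K[1,2]+K[1,1]*(-q[1])/-q[2]
def tri(c1,p1,c2,p2):
    e1,d1=ray(c1,*p1);e2,d2=ray(c2,*p2)
    s=np.linalg.lstsq(np.c_[d1,-d2],e2-e1,rcond=None)[0]
    a=e1+d1*s[0];b=e2+d2*s[1];return (a+b)/2,np.linalg.norm(a-b)
E
python3 - <<'E'
from h import *
import pickle
cs={}
for n in("scene","side","wrist"):
    c=capture(n);cv2.imwrite(f"pics/{n}0.png",c["image"]);cs[n]=c
    print(n,c["eye"],np.round(c["rotation"],3).tolist(),np.array(c["intrinsics"]).tolist(),[k for k in c])
pickle.dump(cs,open("c0.pkl","wb"));print(sense())
E
```

```text
pics
scene [ 1.10114123 -0.4177803   1.02029903] [0.613, 0.33, 0.964] [[510.57623198411113, 0.0, 329.67164491631445], [0.0, 510.57623198411113, 249.89293166318174], [0.0, 0.0, 1.0]] ['image', 'intrinsics', 'eye', 'rotation']
side [ 0.08507059 -0.93877594  1.26237292] [0.72, -0.146, -0.384] [[597.1447299796641, 0.0, 321.50273919658594], [0.0, 597.1447299796641, 238.16505989512046], [0.0, 0.0, 1.0]] ['image', 'intrinsics', 'eye', 'rotation']
wrist [0.1552049  0.55546183 0.37280509] [-0.234, -0.155, 1.174] [[371.64829954431775, 0.0, 321.0531334038445], [0.0, 371.64829954431775, 231.15260850489295], [0.0, 0.0, 1.0]] ['image', 'intrinsics', 'eye', 'rotation']
{'t': 0.15, 'qpos': array([ 1.10850234e+00,  3.07430917e-01,  1.50738273e+00, -9.91297079e-06,
        1.32836243e+00, -7.35176680e-02]), 'dq': array([ 0.00023066, -0.00092667, -0.00371442,  0.00147396, -0.0009382 ,
        0.00139899]), 'joint_torque': array([ 3.26675519e-06, -4.57978106e+01, -2.52219129e+01,  4.33067623e-05,
        8.57344276e-03,  1.08397558e-05]), 'tool_pos': array([0.21775906, 0.53160624, 0.23057203]), 'eef_rot': array([-6.06766648e-01, -3.08202169e+00,  2.40219191e-03]), 'force': array([ 0.29852143, -0.74641149, -0.22649953]), 'moment': array([ 0.02172794,  0.03993314, -0.04055646]), 'opening': 0.08570817004964122}
```

Rotation is a rotation vector; I'll convert it.

```bash
sed -i 's/np.array(c\["rotation"\])/R.from_rotvec(c["rotation"]).as_matrix()/g' h.py; cat h.py | head -12
```

```text
from station import *
import numpy as np, cv2
from scipy.spatial.transform import Rotation as R
def ray(c,u,v):
    K=np.array(c["intrinsics"]);x=(u-K[0,2])/K[0,0];y=(v-K[1,2])/K[1,1]
    d=R.from_rotvec(c["rotation"]).as_matrix()@np.array([x,-y,-1.0]);return np.array(c["eye"]),d/np.linalg.norm(d)
def onz(c,u,v,z):
    e,d=ray(c,u,v);return e+d*(z-e[2])/d[2]
def proj(c,p):
    q=R.from_rotvec(c["rotation"]).as_matrix().T@(np.array(p)-np.array(c["eye"]));K=np.array(c["intrinsics"])
    return K[0,2]+K[0,0]*q[0]/-q[2],K[1,2]+K[1,1]*(-q[1])/-q[2]
def tri(c1,p1,c2,p2):
```

View pics/scene0.png

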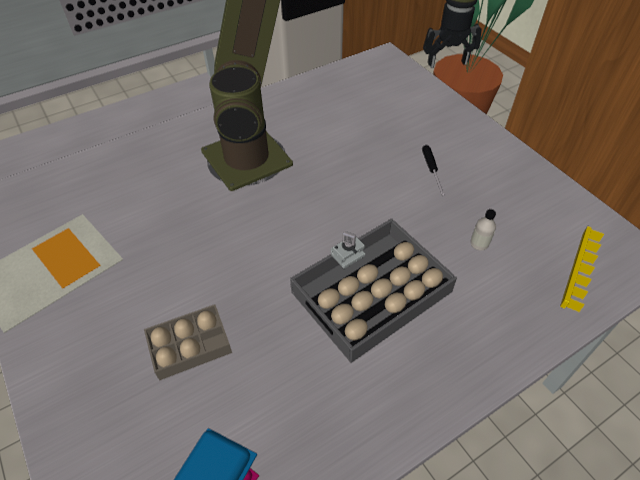

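View pics/side0.png

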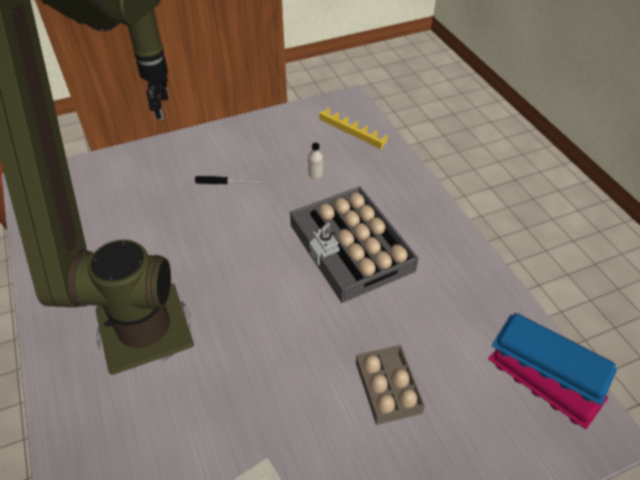

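View pics/wrist0.png

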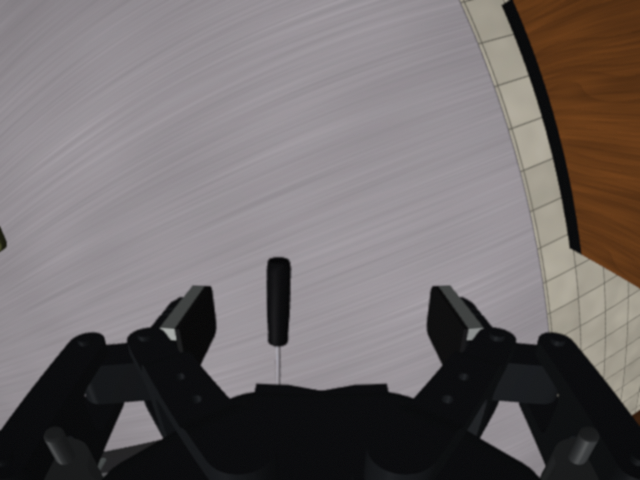

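The bracket is at about (348,247) in scene and (324,240) in side. The tray corners are visible, and the screwdriver lies under the gripper. Next I'll zoom in.

```bash
python3 - <<'E'
from h import *
import pickle
cs=pickle.load(open("c0.pkl","rb"))
a=cv2.resize(cs["scene"]["image"][215:285,310:390],(400,350),interpolation=cv2.INTER_CUBIC)
b=cv2.resize(cs["side"]["image"][205:275,285:365],(400,350),interpolation=cv2.INTER_CUBIC)
cv2.imwrite("pics/z0.png",np.hstack([a,b]))
a,b=cs["scene"],cs["side"]
print("tab",tri(a,(348,239),b,(325,232)))
for n,p in dict(nl=(391,220.5),nr=(291,279),fr=(352,360),fl=(456,279)).items(): print(n,onz(a,*p,.06))
for n,p in dict(nl=(291,211),nr=(342,298),fr=(417,259),fl=(361,188)).items(): print(n,onz(b,*p,.06))
E
```

```text
tab (array([0.5010318 , 0.01954427, 0.11978662]), np.float64(0.002992262249250435))
nl [0.4680375  0.17508568 0.06      ]
nr [ 0.48883313 -0.12633707  0.06      ]
fr [ 0.73128419 -0.12190064  0.06      ]
fl [0.69191481 0.19333544 0.06      ]
nl [0.46645037 0.17877804 0.06      ]
nr [ 0.47415507 -0.15228748  0.06      ]
fr [ 0.70673874 -0.11467025  0.06      ]
fl [0.68833522 0.18632292 0.06      ]
```

View pics/z0.png

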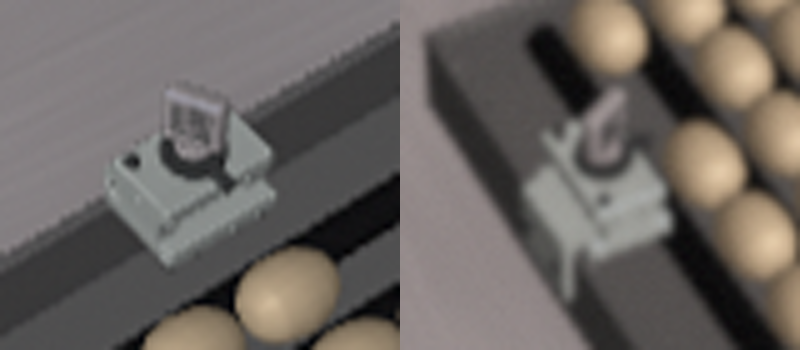

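```bash
python3 - <<'E'
from h import *
import pickle
cs=pickle.load(open("c0.pkl","rb"))
a,b=cs["scene"],cs["side"]
for c,ps in((a,[(343,232.6),(355.6,234.6)]),(b,[(325+281-285-1,225),(409,0)])):
    for p in ps:print(onz(c,*p,.141))
s=sense();M=R.from_rotvec(s["eef_rot"]).as_matrix();print(np.round(M,3))
for t in [(.505,.02,.231)]:print(M.T@(np.array(t)-s["tool_pos"]))
Cw=R.from_rotvec(cs["wrist"]["rotation"]).as_matrix()
print("cam in tool",np.round(M.T@Cw,3),M.T@(np.array(cs["wrist"]["eye"])-s["tool_pos"]))
E
```

```text
[0.49266068 0.01169378 0.141     ]
[0.51274391 0.03236426 0.141     ]
[0.49120112 0.02732016 0.141     ]
[1.2816647  1.00058692 0.141     ]
[[-0.925  0.379 -0.001]
 [ 0.379  0.925 -0.001]
 [ 0.    -0.002 -1.   ]]
[-4.59731882e-01 -3.64547767e-01  9.89032557e-05]
cam in tool [[-0.001  0.965  0.262]
 [ 1.     0.001 -0.   ]
 [-0.     0.262 -0.965]] [ 0.06694376 -0.00186075 -0.14222315]
```

servo_tool(deltas=[[-0.033, -0.026, 0, 0], [-0.033, -0.026, 0, 0], [-0.033, -0.026, 0, 0], [-0.033, -0.026, 0, 0], [-0.033, -0.026, 0, 0], [-0.033, -0.026, 0, 0], [-0.033, -0.026, 0, 0], [-0.033, -0.026, 0, 0], [-0.033, -0.026, 0, 0], [-0.033, -0.026, 0, 0], [-0.033, -0.026, 0, 0], [-0.033, -0.026, 0, 0], [-0.033, -0.026, 0, 0], [-0.033, -0.026, 0, 0]], claw=1, force=40)

```text
t: 1.55
tool_pos: [0.515, 0.0061, 0.2271]
eef_rot: [-0.59, -3.083, 0.001]
force: [0.2, 0.4, 0.7]
opening: 0.0853
```

servo_tool(deltas=[[0, 0, 0, -8.5], [0, 0, 0, -8.5], [0, 0, 0, -8.5], [0, 0, 0, -8.5], [0, 0, 0, -8.5], [0, 0, 0, -8.5], [0, 0, 0, -8.5], [0, 0, 0, -8.5], [0, 0, 0, 0], [0, 0, 0, 0]])

```text
t: 2.55
tool_pos: [0.5168, -0.0019, 0.2236]
eef_rot: [1.25, -2.874, -0.003]
force: [0.1, -0.1, -1.0]
opening: 0.0853
```

```bash
cat > look.py <<'E'
from h import *
import pickle,sys
t=sys.argv[1];cs={}
for n in sys.argv[2:]:
    c=capture(n);cv2.imwrite(f"pics/{n}{t}.png",c["image"]);cs[n]=c
pickle.dump(cs,open(f"c{t}.pkl","wb"));s=sense()
M=R.from_rotvec(s["eef_rot"]).as_matrix()
print({k:np.round(v,4).tolist() for k,v in s.items() if k not in("dq","joint_torque")},"yaw y",np.degrees(np.arctan2(M[1,1],M[0,1])),"z",M[:,2])
E
python3 look.py 1 wrist
```

```text
{'t': 2.6, 'qpos': [-0.0836, 0.2364, 1.6303, -0.0025, 1.2828, -2.4745], 'tool_pos': [0.5167, -0.0019, 0.2236], 'eef_rot': [1.2501, -2.8732, -0.0026], 'force': [0.4419, -0.8546, -1.7608], 'moment': [-0.0378, -0.0264, -0.0138], 'opening': 0.0852} yaw y 137.0251528900684 z [-0.00817459 -0.00173916 -0.99996508]
```

View pics/wrist1.png

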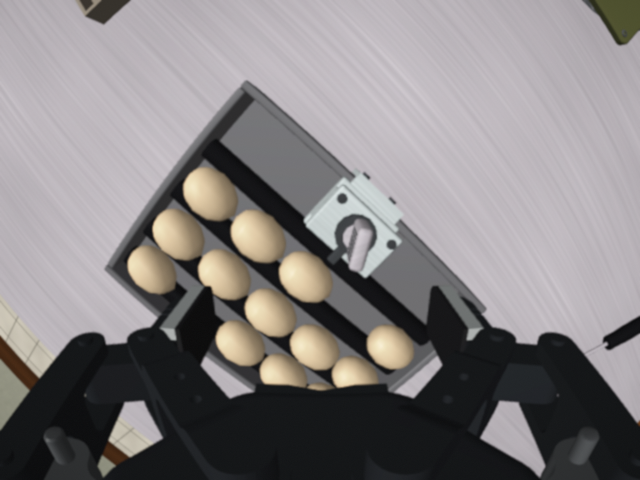

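The tab is upright at about (359,244) in the wrist view, with the collar tab at about (337,256). I'll zoom in and measure through the fisheye model.

```bash
cat >> h.py <<'E'
def fray(c,u,v):
    K=np.array(c["intrinsics"]);x=(u-K[0,2])/K[0,0];y=(v-K[1,2])/K[1,1];r=np.hypot(x,y)+1e-12
    d=np.array([np.sin(r)*x/r,-np.sin(r)*y/r,-np.cos(r)])
    return np.array(c["eye"]),R.from_rotvec(c["rotation"]).as_matrix()@d
def fonz(c,u,v,z):
    e,d=fray(c,u,v);return e+d*(z-e[2])/d[2]
def fproj(c,p):
    q=R.from_rotvec(c["rotation"]).as_matrix().T@(np.array(p)-np.array(c["eye"]));K=np.array(c["intrinsics"])
    x,y,z=q[0],-q[1],-q[2];h=np.hypot(x,y);t=np.arctan2(h,z);return K[0,2]+K[0,0]*t*x/h,K[1,2]+K[1,1]*t*y/h
E
python3 - <<'E'
from h import *
import pickle
c=pickle.load(open("c1.pkl","rb"))["wrist"]
cv2.imwrite("pics/z1.png",cv2.resize(c["image"][160:290,290:420],(780,780)[:2],interpolation=cv2.INTER_CUBIC)[:600] if 0 else cv2.resize(c["image"][165:285,290:420],(650,600),interpolation=cv2.INTER_CUBIC))
E
```

```text
(no output)
```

View pics/z1.png

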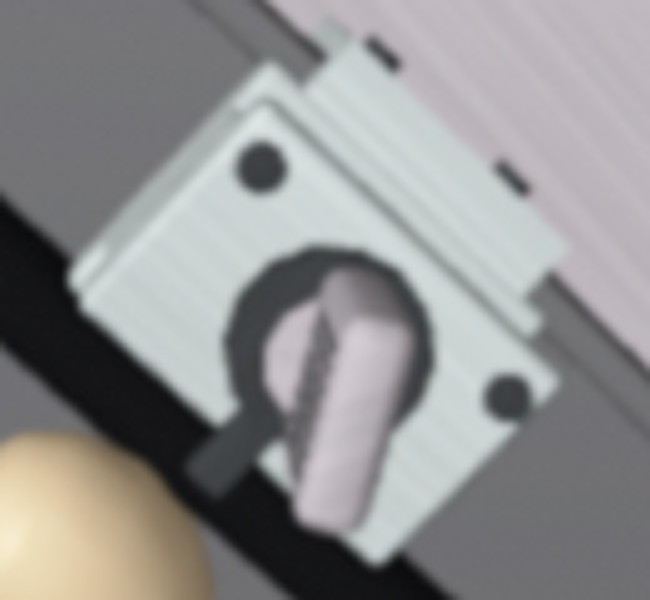

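```bash
python3 - <<'E'
from h import *
import pickle
c=pickle.load(open("c1.pkl","rb"))["wrist"]
f=lambda x,y,z:fonz(c,290+x/5,165+y/5,z)
a=f(378,322,.141);b=f(328,528,.141);print(a,b,(a+b)/2,np.linalg.norm(a-b),np.degrees(np.arctan2(*(b-a)[1::-1])))
ax=f(330,343,.105);t=f(210,480,.102);print("axis",ax,"ctab",t,np.linalg.norm((t-ax)[:2]),np.degrees(np.arctan2(*(t-ax)[1::-1])))
for p in((270,100),(80,300),(375,562),(555,380)):print(f(*p,.098))
a=f(262,165,.098);b=f(508,397,.098);print("holes",a,b,(a+b)/2,np.degrees(np.arctan2(*(b-a)[1::-1])))
E
```

```text
[0.49004764 0.01131332 0.141     ] [0.51303013 0.0277121  0.141     ] [0.50153889 0.01951271 0.141     ] 0.0282332254419729 35.50912688188334
axis [0.5002868  0.01890684 0.105     ] ctab [0.52807394 0.02332374 0.102     ] 0.02813599365084793 9.031862683656998
[ 0.48299244 -0.01251583  0.098     ]
[ 0.52385001 -0.00965873  0.098     ]
[0.51937651 0.05223654 0.098     ]
[0.47958474 0.04900006 0.098     ]
holes [ 0.49034286 -0.00620729  0.098     ] [0.48670436 0.04600355 0.098     ] [0.48852361 0.01989813 0.098     ] 93.98641696780142
```

Measured: axis about (0.501, 0.0195), tab top about 28 mm long (30 expected), tab direction about 35.5°, tray yaw about 4°. Now I'll align above the tab.

servo_tool(deltas=[[0, 0, 0, 6], [0, 0, 0, 5.5], [0, 0, 0, 0]])

```text
t: 2.9
tool_pos: [0.5165, -0.0018, 0.2233]
eef_rot: [0.935, -2.99, -0.002]
force: [0.2, 0.1, -0.2]
opening: 0.0854
```

```bash
cat > st.py <<'E'
from h import *
s=sense();M=R.from_rotvec(s["eef_rot"]).as_matrix()
print("t",round(s["t"],2),"pos",np.round(s["tool_pos"],4),"yaw",np.round(np.degrees(np.arctan2(M[1,1],M[0,1])),2),"q6",np.round(s["qpos"][5],3),"F",np.round(s["force"],1),"M",np.round(s["moment"],3),"op",np.round(s["opening"],4),"tau6",np.round(s["joint_torque"][5],3),"tilt",np.round(M[:2,2],4))
print("to axis in tool",np.round(M.T@(np.array([.501,.0195,.113])-s["tool_pos"]),4))
E
python3 st.py
```

```text
t 2.9 pos [ 0.5165 -0.0018  0.2233] yaw 124.73 q6 -2.26 F [ 0.2  0.1 -0.2] M [-0.015 -0.006 -0.006] op 0.0854 tau6 0.59 tilt [-0.0087 -0.0016]
to axis in tool [-0.0003  0.0259  0.1104]
```

servo_tool(deltas=[[0, 0.013, 0, 0], [0, 0.013, 0, 0], [0, 0, 0.02, 0], [0, 0, 0.02, 0], [0, 0, 0, 0]])

```text
t: 3.4
tool_pos: [0.4985, 0.0238, 0.1834]
eef_rot: [0.942, -2.989, -0.003]
force: [-0.1, -0.5, -0.1]
opening: 0.0852
```

```bash
python3 look.py 2 wrist; python3 st.py; python3 -c "
import cv2;i=cv2.imread('pics/wrist2.png');cv2.imwrite('pics/z2.png',cv2.resize(i[200:360,220:420],(800,640))[:600])"
```

```text
{'t': 3.45, 'qpos': [-0.0366, 0.2488, 1.7226, -0.0005, 1.1759, -2.2179], 'tool_pos': [0.4993, 0.0238, 0.1846], 'eef_rot': [0.9428, -2.9911, -0.0023], 'force': [-0.2667, 0.3054, -0.0628], 'moment': [-0.0232, -0.0305, 0.0181], 'opening': 0.085} yaw y 124.98802505689955 z [-5.64059495e-03 -2.19477927e-04 -9.99984068e-01]
t 3.45 pos [0.4993 0.0238 0.1846] yaw 124.99 q6 -2.218 F [-0.3  0.3 -0.1] M [-0.023 -0.031  0.018] op 0.085 tau6 0.002 tilt [-0.0056 -0.0002]
to axis in tool [ 0.0007 -0.0047  0.0716]
```

View pics/z2.png

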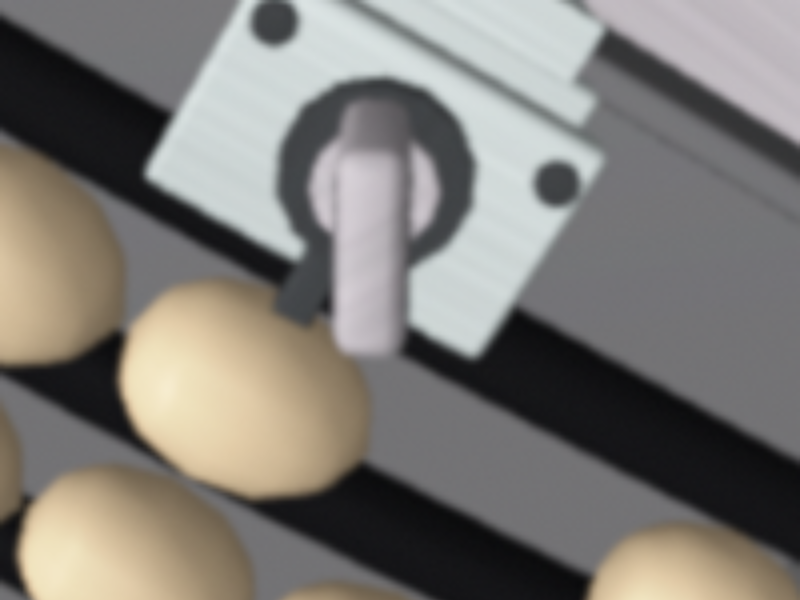

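```bash
python3 - <<'E'
from h import *
import pickle
c=pickle.load(open("c2.pkl","rb"))["wrist"]
f=lambda x,y,z:fonz(c,220+x/4,200+y/4,z)
a=f(373,150,.141);b=f(368,355,.141);print((a+b)/2,np.linalg.norm(a-b),np.degrees(np.arctan2(*(b-a)[1::-1])))
print("axis",f(376,173,.105))
s=sense();M=R.from_rotvec(s["eef_rot"]).as_matrix()
print(M.T@((a+b)/2-s["tool_pos"]))
E
```

```text
[0.50092487 0.01981795 0.141     ] 0.02892177647487507 33.21515962506512
axis [0.50033798 0.0197478  0.105     ]
[ 0.00075727 -0.00427532  0.04360746]
```

The second view agrees: axis (0.501, 0.0197), tab direction about 34°. I'll correct by -4.3 mm in y and +0.5°, then descend.

servo_tool(deltas=[[0.0007, -0.0045, 0.015, 0.5], [0, 0, 0.015, 0], [0, 0, 0.015, 0], [0, 0, 0.015, 0], [0, 0, 0.009, 0], [0, 0, 0, 0]])

```text
t: 4.05
tool_pos: [0.5053, 0.0219, 0.1206]
eef_rot: [-0.935, 2.993, -0.003]
force: [0.5, -0.6, -0.3]
opening: 0.0854
```

```bash
python3 st.py
```

```text
t 4.05 pos [0.5053 0.0219 0.1206] yaw 124.7 q6 -2.217 F [ 0.5 -0.6 -0.3] M [-0.046  0.032 -0.009] op 0.0854 tau6 -0.0 tilt [ 0.0063 -0.0002]
to axis in tool [0.0049 0.0004 0.0075]
```

servo_tool(deltas=[[0.005, 0.0004, 0.004, 0], [0, 0, 0, 0]])

```text
t: 4.25
tool_pos: [0.5016, 0.0195, 0.1177]
eef_rot: [-0.935, 2.991, -0.004]
force: [-0.5, 0.4, 0.7]
opening: 0.0853
```

```bash
python3 st.py
```

```text
t 4.25 pos [0.5016 0.0195 0.1177] yaw 124.74 q6 -2.223 F [-0.5  0.4  0.7] M [ 0.015  0.006 -0.011] op 0.0853 tau6 -0.029 tilt [ 0.0084 -0.0003]
to axis in tool [0.0005 0.0004 0.0047]
```

servo_tool(deltas=[[0.0005, 0.0004, 0.004, 0], [0, 0, 0, 0]])

```text
t: 4.45
tool_pos: [0.5016, 0.0194, 0.1145]
eef_rot: [-0.934, 2.989, -0.006]
force: [-0.0, -0.8, 0.5]
opening: 0.0855
```

servo_tool(deltas=[[0, 0, 0, 0], [0, 0, 0, 0], [0, 0, 0, 0], [0, 0, 0, 0], [0, 0, 0, 0], [0, 0, 0, 0]], claw=0, force=30)

```text
t: 5.05
tool_pos: [0.5015, 0.0202, 0.1153]
eef_rot: [-0.933, 2.989, -0.003]
force: [-1.9, 2.9, 2.7]
opening: 0.0091
```

```bash
python3 st.py; python3 look.py 3 wrist side scene
```

```text
t 5.05 pos [0.5015 0.0202 0.1153] yaw 124.68 q6 -2.222 F [-1.9  2.9  2.7] M [ 0.558  0.236 -0.035] op 0.0091 tau6 -0.012 tilt [0.0108 0.0012]
to axis in tool [ 0.0009 -0.0002  0.0023]
{'t': 5.2, 'qpos': [-0.0452, 0.3246, 1.8221, 0.0018, 0.9839, -2.2224], 'tool_pos': [0.5016, 0.0201, 0.1153], 'eef_rot': [-0.9334, 2.9884, -0.0037], 'force': [-2.8473, 4.0035, 5.0562], 'moment': [0.8028, 0.4437, -0.0089], 'opening': 0.0092} yaw y 124.69057214585159 z [ 1.10377453e-02  9.89626846e-04 -9.99938593e-01]
```

View pics/wrist3.png

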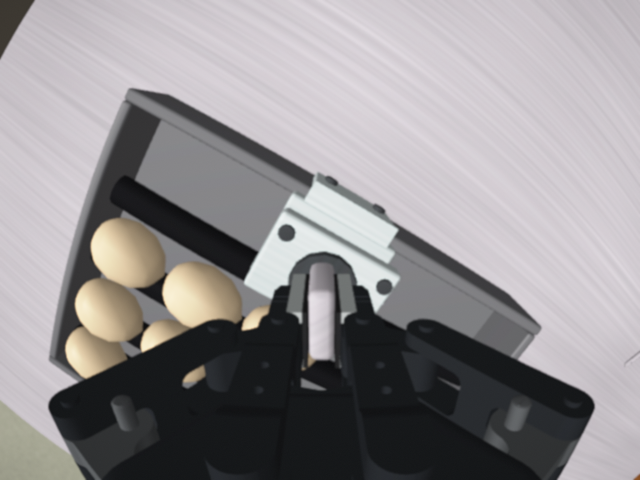

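Gripped with the tab centred at about (321,310) between the pads and the opening at 9.1 mm. Now I'll turn clockwise, in small batches at first.

servo_tool(deltas=[[0, 0, 0, 7], [0, 0, 0, 7], [0, 0, 0, 7], [0, 0, 0, 7]])

```text
t: 5.6
tool_pos: [0.5012, 0.0209, 0.1154]
eef_rot: [-0.157, 3.127, 0.002]
force: [-1.5, 2.1, 2.5]
opening: 0.0093
```

```bash
python3 st.py
```

```text
t 5.6 pos [0.5012 0.0209 0.1154] yaw 95.73 q6 -1.716 F [-1.5  2.1  2.5] M [0.451 0.229 0.025] op 0.0093 tau6 -1.281 tilt [0.0107 0.0017]
to axis in tool [ 0.0003 -0.0014  0.0023]
```

servo_tool(deltas=[[0, 0, 0, 7], [0, 0, 0, 7], [0, 0, 0, 7], [0, 0, 0, 7], [0, 0, 0, 7], [0, 0, 0, 7]])

```text
t: 6.2
tool_pos: [0.5013, 0.0222, 0.1153]
eef_rot: [1.019, 2.961, 0.01]
force: [0.1, 3.5, 0.8]
opening: 0.0098
```

```bash
python3 st.py
```

```text
t 6.2 pos [0.5013 0.0222 0.1153] yaw 52.02 q6 -0.953 F [0.1 3.5 0.8] M [0.375 0.289 0.022] op 0.0098 tau6 -1.28 tilt [0.0112 0.0029]
to axis in tool [-0.0014 -0.0023  0.0023]
```

servo_tool(deltas=[[-0.001, -0.0012, 0, 0], [0, 0, 0, 7], [0, 0, 0, 7], [0, 0, 0, 7], [0, 0, 0, 6]])

```text
t: 6.7
tool_pos: [0.5019, 0.0228, 0.1154]
eef_rot: [1.697, 2.635, 0.019]
force: [-0.2, 2.6, 1.6]
opening: 0.0096
```

```bash
python3 st.py
```

```text
t 6.7 pos [0.5019 0.0228 0.1154] yaw 24.43 q6 -0.475 F [-0.2  2.6  1.6] M [0.325 0.299 0.023] op 0.0096 tau6 -0.978 tilt [0.0122 0.0062]
to axis in tool [-0.0026 -0.0022  0.0023]
```

servo_tool(deltas=[[-0.0025, -0.002, 0, 0], [0, 0, 0, 0]])

```text
t: 6.9
tool_pos: [0.5019, 0.0228, 0.1154]
eef_rot: [1.697, 2.638, 0.028]
force: [-1.2, 0.5, 2.0]
opening: 0.0092
```

```bash
python3 st.py; python3 look.py 4 wrist;python3 st.py; python3 -c "
import cv2;i=cv2.imread('pics/wrist4.png');cv2.imwrite('pics/z4.png',cv2.resize(i[180:380,220:420],(600,600)))"
```

```text
t 6.9 pos [0.5019 0.0228 0.1154] yaw 24.5 q6 -0.484 F [-1.2  0.5  2. ] M [-0.252  0.309  0.02 ] op 0.0092 tau6 0.09 tilt [0.0137 0.0123]
to axis in tool [-0.0027 -0.0022  0.0023]
{'t': 6.95, 'qpos': [-0.0482, 0.3237, 1.8236, 0.0151, 0.9812, -0.484], 'tool_pos': [0.5019, 0.0227, 0.1154], 'eef_rot': [1.6967, 2.6377, 0.0273], 'force': [-0.6403, 4.9398, 1.1434], 'moment': [0.6753, 0.1992, 0.0654], 'opening': 0.0093} yaw y 24.494847966115803 z [ 0.01375507  0.01185995 -0.99983506]
t 6.95 pos [0.5019 0.0227 0.1154] yaw 24.49 q6 -0.484 F [-0.6  4.9  1.1] M [0.675 0.199 0.065] op 0.0093 tau6 0.045 tilt [0.0138 0.0119]
to axis in tool [-0.0025 -0.0022  0.0023]
```

View pics/z4.png

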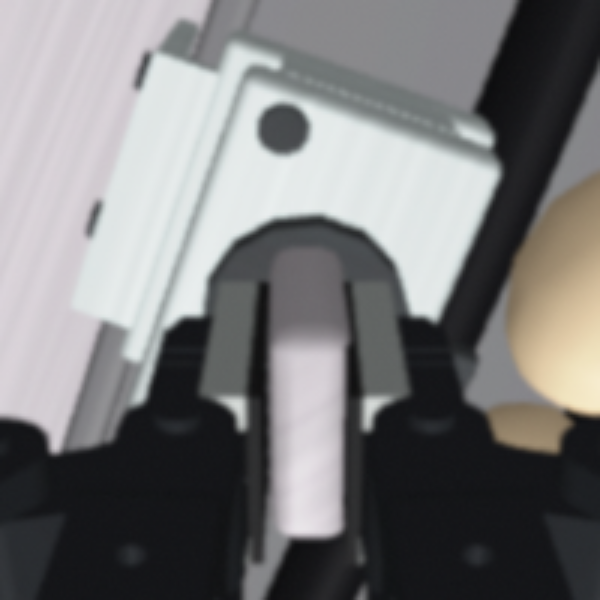

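The grip is good: the tab is straight between the pads at zoom (308,400). 100° turned so far. I'll go on to about 121°, then take small steps watching Mz.

servo_tool(deltas=[[0, 0, 0, 7], [0, 0, 0, 7], [0, 0, 0, 6]])

```text
t: 7.25
tool_pos: [0.5025, 0.023, 0.1154]
eef_rot: [2.137, 2.299, 0.03]
force: [-0.2, 2.7, 1.3]
opening: 0.0094
```

```bash
python3 st.py
```

```text
t 7.25 pos [0.5025 0.023  0.1154] yaw 4.2 q6 -0.129 F [-0.2  2.7  1.3] M [0.355 0.317 0.034] op 0.0094 tau6 -0.993 tilt [0.0147 0.012 ]
to axis in tool [-0.0034 -0.0018  0.0023]
```

servo_tool(deltas=[[0, 0, 0, 3], [0, 0, 0, 0]])

```text
t: 7.45
tool_pos: [0.5026, 0.023, 0.1154]
eef_rot: [2.196, 2.243, 0.03]
force: [-0.7, 3.4, 2.1]
opening: 0.0092
```

```bash
python3 st.py
```

```text
t 7.45 pos [0.5026 0.023  0.1154] yaw 1.22 q6 -0.077 F [-0.7  3.4  2.1] M [0.342 0.403 0.068] op 0.0092 tau6 0.409 tilt [0.0147 0.0119]
to axis in tool [-0.0035 -0.0017  0.0023]
```

servo_tool(deltas=[[0, 0, 0, 4], [0, 0, 0, 0]])

```text
t: 7.65
tool_pos: [0.5027, 0.023, 0.1153]
eef_rot: [2.269, 2.17, 0.03]
force: [-0.1, 3.1, 1.7]
opening: 0.0094
```

```bash
python3 st.py
```

```text
t 7.65 pos [0.5027 0.023  0.1153] yaw -2.57 q6 -0.011 F [-0.1  3.1  1.7] M [0.368 0.402 0.041] op 0.0094 tau6 0.492 tilt [0.0147 0.0119]
to axis in tool [-0.0036 -0.0016  0.0023]
```

servo_tool(deltas=[[0, 0, 0, 4], [0, 0, 0, 0]])

```text
t: 7.85
tool_pos: [0.5028, 0.023, 0.1153]
eef_rot: [2.339, 2.096, 0.03]
force: [-0.2, 3.8, 2.0]
opening: 0.0095
```

```bash
python3 st.py
```

```text
t 7.85 pos [0.5028 0.023  0.1153] yaw -6.28 q6 0.054 F [-0.2  3.8  2. ] M [0.363 0.395 0.022] op 0.0095 tau6 0.498 tilt [0.0149 0.012 ]
to axis in tool [-0.0037 -0.0015  0.0023]
```

servo_tool(deltas=[[0, 0, 0, 4], [0, 0, 0, 0]])

```text
t: 8.05
tool_pos: [0.5029, 0.023, 0.1153]
eef_rot: [2.405, 2.02, 0.03]
force: [-0.2, 4.0, 1.9]
opening: 0.0092
```

```bash
python3 st.py
```

```text
t 8.05 pos [0.5029 0.023  0.1153] yaw -9.95 q6 0.118 F [-0.2  4.   1.9] M [0.381 0.344 0.007] op 0.0092 tau6 0.5 tilt [0.015 0.012]
to axis in tool [-0.0038 -0.0013  0.0023]
```

servo_tool(deltas=[[0, 0, 0, 4], [0, 0, 0, 0]])

```text
t: 8.25
tool_pos: [0.503, 0.023, 0.1154]
eef_rot: [2.468, 1.943, 0.03]
force: [-0.1, 4.3, 1.5]
opening: 0.0094
```

```bash
python3 st.py
```

```text
t 8.25 pos [0.503  0.023  0.1154] yaw -13.59 q6 0.181 F [-0.1  4.3  1.5] M [0.371 0.345 0.016] op 0.0094 tau6 0.501 tilt [0.0153 0.0119]
to axis in tool [-0.0039 -0.0012  0.0023]
```

servo_tool(deltas=[[0, 0, 0, 4], [0, 0, 0, 0]])

```text
t: 8.45
tool_pos: [0.5032, 0.023, 0.1154]
eef_rot: [-2.528, -1.864, -0.031]
force: [-0.0, 2.7, 1.5]
opening: 0.0091
```

```bash
python3 st.py
```

```text
t 8.45 pos [0.5032 0.023  0.1154] yaw -17.21 q6 0.244 F [-0.   2.7  1.5] M [0.387 0.391 0.052] op 0.0091 tau6 0.502 tilt [0.0154 0.012 ]
to axis in tool [-0.004  -0.0011  0.0023]
```

servo_tool(deltas=[[0, 0, 0, 3], [0, 0, 0, 0]])

```text
t: 8.65
tool_pos: [0.5032, 0.0229, 0.1154]
eef_rot: [-2.569, -1.806, -0.031]
force: [-0.6, 3.6, 1.9]
opening: 0.0095
```

```bash
python3 st.py
```

```text
t 8.65 pos [0.5032 0.0229 0.1154] yaw -19.79 q6 0.289 F [-0.6  3.6  1.9] M [ 0.386  0.355 -0.004] op 0.0095 tau6 0.397 tilt [0.0155 0.0119]
to axis in tool [-0.004  -0.001   0.0023]
```

servo_tool(deltas=[[0, 0, 0, 4], [0, 0, 0, 0]])

```text
t: 8.85
tool_pos: [0.5033, 0.0229, 0.1154]
eef_rot: [-2.625, -1.723, -0.031]
force: [0.0, 3.8, 2.3]
opening: 0.0095
```

```bash
python3 st.py; python3 look.py 5 wrist side scene; python3 -c "
import cv2,numpy as np;i=cv2.imread('pics/wrist5.png');a=cv2.resize(i[180:380,220:420],(400,400))
b=cv2.resize(cv2.imread('pics/scene5.png')[215:275,315:375],(400,400))
cv2.imwrite('pics/z5.png',np.hstack([a,b]))"; python3 st.py
```

```text
t 8.85 pos [0.5033 0.0229 0.1154] yaw -23.43 q6 0.353 F [0.  3.8 2.3] M [0.424 0.351 0.051] op 0.0095 tau6 0.496 tilt [0.0157 0.0119]
to axis in tool [-0.0041 -0.0008  0.0023]
{'t': 9.0, 'qpos': [-0.0477, 0.3245, 1.8222, 0.0152, 0.9798, 0.3531], 'tool_pos': [0.5034, 0.0229, 0.1154], 'eef_rot': [-2.6253, -1.7229, -0.0309], 'force': [0.1625, 3.5567, 0.4514], 'moment': [0.3494, 0.2755, 0.0143], 'opening': 0.0092} yaw y -23.452102099480054 z [ 0.01573297  0.01188842 -0.99980555]
t 9.0 pos [0.5034 0.0229 0.1154] yaw -23.45 q6 0.353 F [0.2 3.6 0.5] M [0.349 0.276 0.014] op 0.0092 tau6 0.001 tilt [0.0157 0.0119]
to axis in tool [-0.0041 -0.0008  0.0023]
```

View pics/z5.png

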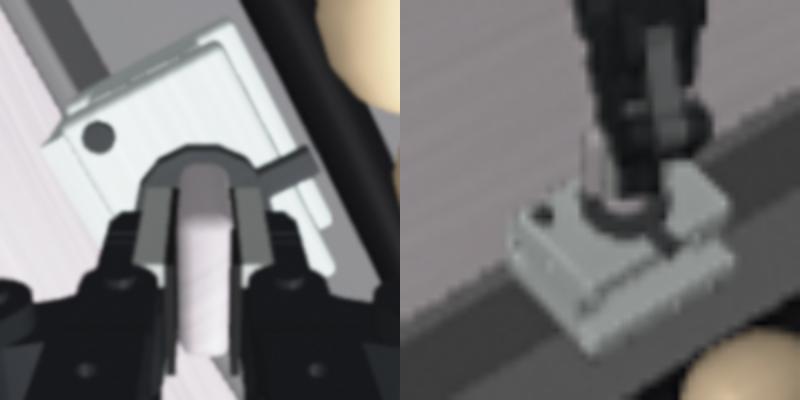

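Held straight, and the collar tab is now clearly visible in the wrist view, its tip at about (377,260). I can watch its tangential shift as a second measure of snugness.

```bash
cat > tip.py <<'E'
import sys,pickle
from h import *
t=sys.argv[1]
if len(sys.argv)>2:
    s=sense();c=capture("wrist");pickle.dump({"wrist":c},open(f"c{t}.pkl","wb"))
else: c=pickle.load(open(f"c{t}.pkl","rb"))["wrist"]
# rest place of tip: axis + 24mm along tray x (4 deg); rectify patch plan view at z=.102
ax=np.array([.501,.0197]);ang=np.radians(4)
ex=np.array([np.cos(ang),np.sin(ang)]);ey=np.array([-ex[1],ex[0]])
S=15 # px/mm ; image right = tray -y?? columns: tray y from -20..+20 ; rows: tray x 40..0
H,W=36,40
yy,xx=np.mgrid[0:H*S,0:W*S];X=40-yy/S;Y=20-xx/S
P=np.stack([ax[0]+(X*ex[0]+Y*ey[0])/1e3,ax[1]+(X*ex[1]+Y*ey[1])/1e3,np.full(X.shape,.102)],-1)
q=(P-c["eye"])@R.from_rotvec(c["rotation"]).as_matrix();K=np.array(c["intrinsics"])
x,y,z=q[...,0],-q[...,1],-q[...,2];h=np.hypot(x,y)+1e-12;th=np.arctan2(h,z)
im=cv2.remap(c["image"],(K[0,2]+K[0,0]*th*x/h).astype(np.float32),(K[1,2]+K[1,1]*th*y/h).astype(np.float32),cv2.INTER_CUBIC)
for k in range(-20,20,2):
    cv2.line(im,(int((20-k)*S),0),(int((20-k)*S),12 if k%10 else 30),(0,0,255),1)
for k in range(6,40,2): cv2.line(im,(0,int((40-k)*S)),(12 if k%10 else 30,int((40-k)*S)),(0,0,255),1)
cv2.imwrite(f"pics/tip{t}.png",im)
E
python3 tip.py 5
```

```text
(no output)
```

View pics/tip5.png

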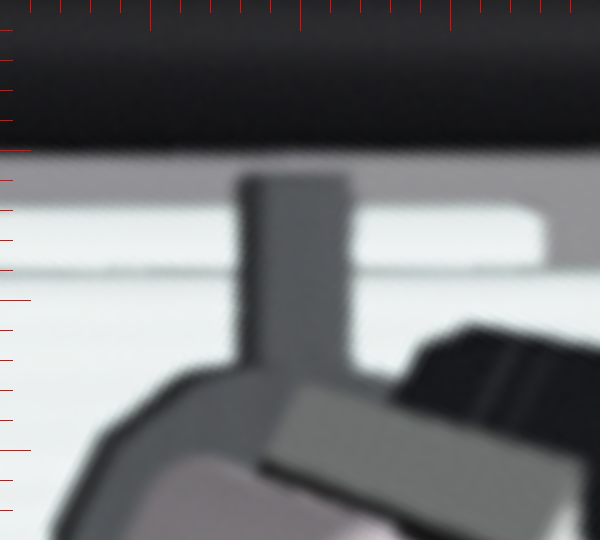

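In the rectified plan view (15 px/mm) the collar tab stands exactly along tray x, with its tip centre at column 298, so it is undeflected and the screw has not bottomed yet. I'll continue.

servo_tool(deltas=[[0, 0, 0, 4], [0, 0, 0, 0]])

```text
t: 9.2
tool_pos: [0.5034, 0.0229, 0.1154]
eef_rot: [-2.681, -1.633, -0.031]
force: [-0.2, 3.4, 0.4]
opening: 0.0095
```

```bash
python3 st.py
```

```text
t 9.2 pos [0.5034 0.0229 0.1154] yaw -27.3 q6 0.42 F [-0.2  3.4  0.4] M [0.424 0.315 0.053] op 0.0095 tau6 0.472 tilt [0.0159 0.0118]
to axis in tool [-0.0042 -0.0007  0.0023]
```

servo_tool(deltas=[[0, 0, 0, 4], [0, 0, 0, 0]])

```text
t: 9.4
tool_pos: [0.5035, 0.0228, 0.1154]
eef_rot: [-2.733, -1.544, -0.031]
force: [0.2, 3.1, 1.2]
opening: 0.0093
```

```bash
python3 st.py; python3 tip.py 6 n
```

```text
t 9.4 pos [0.5035 0.0228 0.1154] yaw -31.07 q6 0.486 F [0.2 3.1 1.2] M [0.344 0.329 0.021] op 0.0093 tau6 0.492 tilt [0.0161 0.0118]
to axis in tool [-0.0042 -0.0005  0.0023]
```

View pics/tip6.png

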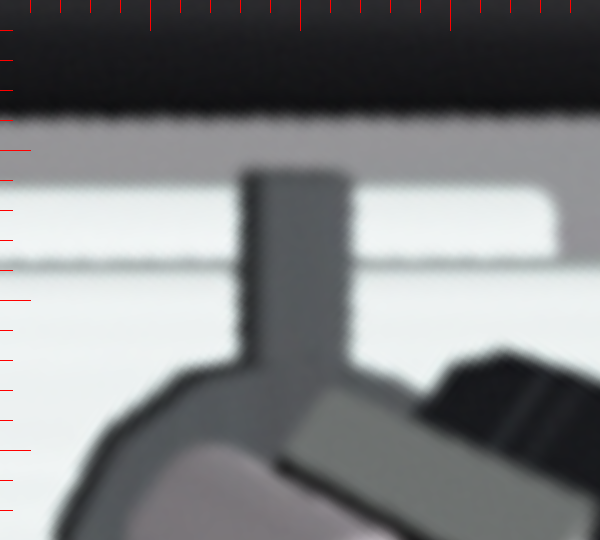

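The tab is still undeflected (tip column 298) at 156° turned. I'll continue.

servo_tool(deltas=[[0, 0, 0, 4], [0, 0, 0, 0]])

```text
t: 9.65
tool_pos: [0.5036, 0.0228, 0.1154]
eef_rot: [-2.781, -1.455, -0.031]
force: [-0.3, 3.3, 2.0]
opening: 0.0094
```

```bash
python3 st.py
```

```text
t 9.65 pos [0.5036 0.0228 0.1154] yaw -34.77 q6 0.551 F [-0.3  3.3  2. ] M [ 0.369  0.337 -0.011] op 0.0094 tau6 0.48 tilt [0.0162 0.0116]
to axis in tool [-0.0042 -0.0003  0.0023]
```

servo_tool(deltas=[[0, 0, 0, 4], [0, 0, 0, 0]])

```text
t: 9.85
tool_pos: [0.5037, 0.0227, 0.1154]
eef_rot: [-2.826, -1.364, -0.031]
force: [0.1, 2.9, 0.8]
opening: 0.0091
```

```bash
python3 st.py; python3 tip.py 7 n
```

```text
t 9.85 pos [0.5037 0.0227 0.1154] yaw -38.47 q6 0.615 F [0.1 2.9 0.8] M [0.399 0.356 0.1  ] op 0.0091 tau6 0.537 tilt [0.0164 0.0116]
to axis in tool [-0.0043 -0.0002  0.0023]
```

View pics/tip7.png

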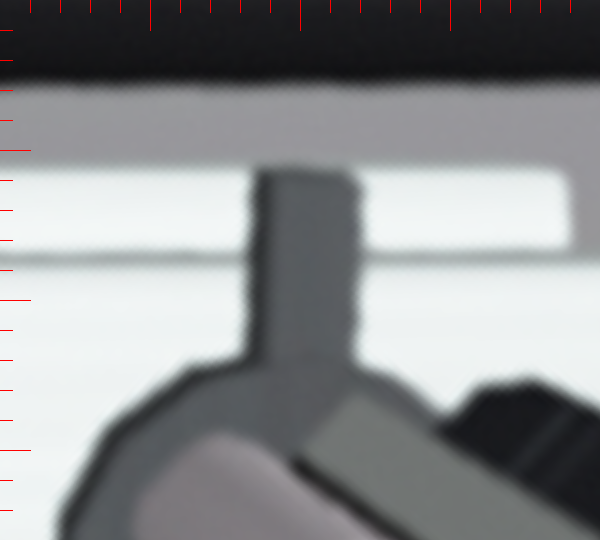

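Contact: the collar tab has begun to deflect (tip column 311, about 0.7 mm, roughly 2°) and Mz has risen to 0.10. Snug should be about 4° more.

servo_tool(deltas=[[0, 0, 0, 3], [0, 0, 0, 0]])

```text
t: 10.1
tool_pos: [0.5038, 0.0227, 0.1154]
eef_rot: [-2.856, -1.299, -0.031]
force: [-0.2, 3.3, 1.2]
opening: 0.0095
```

```bash
python3 st.py; python3 tip.py 8 n
```

```text
t 10.1 pos [0.5038 0.0227 0.1154] yaw -41.09 q6 0.661 F [-0.2  3.3  1.2] M [0.424 0.335 0.171] op 0.0095 tau6 0.48 tilt [0.0165 0.0114]
to axis in tool [-0.0043 -0.      0.0023]
```

View pics/tip8.png

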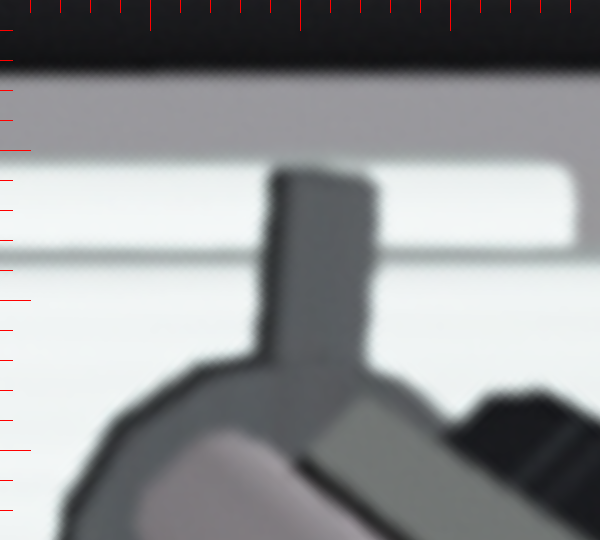

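Tip shift is about 1.7 mm (column 327), 4° of wind-up, which is about 0.105 N m of spring plus friction. About 2.5° more.

servo_tool(deltas=[[0, 0, 0, 3], [0, 0, 0, 0]])

```text
t: 10.35
tool_pos: [0.5039, 0.0226, 0.1154]
eef_rot: [-2.886, -1.231, -0.031]
force: [1.6, 4.2, 1.6]
opening: 0.0094
```

```bash
python3 st.py; python3 tip.py 9 n
```

```text
t 10.35 pos [0.5039 0.0226 0.1154] yaw -43.79 q6 0.709 F [1.6 4.2 1.6] M [0.417 0.302 0.2  ] op 0.0094 tau6 0.539 tilt [0.0168 0.0112]
to axis in tool [-0.0043  0.      0.0023]
```

View pics/tip9.png

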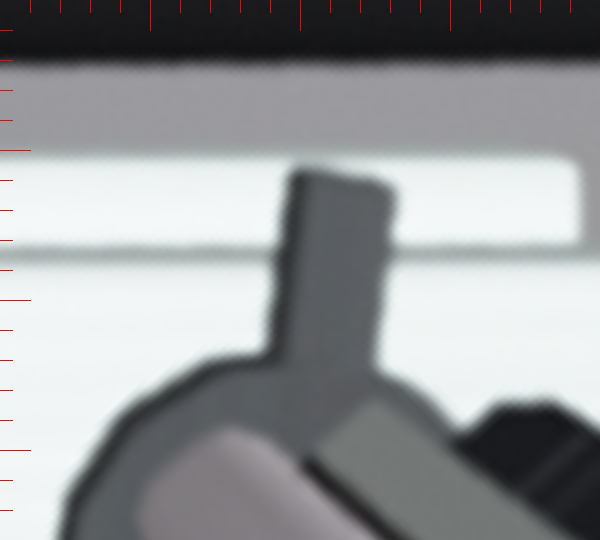

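Tip shift is about 2.7 mm, so about 0.17 N m, and Mz of 0.20 less friction agrees. I'll add 1° to be safely snug, far below forcing, then back off.

servo_tool(deltas=[[0, 0, 0, 1.2], [0, 0, 0, 0]])

```text
t: 10.6
tool_pos: [0.5039, 0.0226, 0.1154]
eef_rot: [-2.897, -1.205, -0.031]
force: [0.4, 3.7, 2.3]
opening: 0.0096
```

```bash
python3 st.py
```

```text
t 10.6 pos [0.5039 0.0226 0.1154] yaw -44.83 q6 0.727 F [0.4 3.7 2.3] M [0.403 0.302 0.25 ] op 0.0096 tau6 0.337 tilt [0.0168 0.0111]
to axis in tool [-0.0043  0.0001  0.0023]
```

servo_tool(deltas=[[0, 0, 0, -7], [0, 0, 0, -7], [0, 0, 0, -7], [0, 0, 0, -7], [0, 0, 0, -7], [0, 0, 0, -7], [0, 0, 0, -7], [0, 0, 0, -7], [0, 0, 0, -7], [0, 0, 0, -7], [0, 0, 0, -7], [0, 0, 0, 0]])

```text
t: 11.8
tool_pos: [0.5017, 0.0226, 0.1154]
eef_rot: [1.434, 2.788, 0.027]
force: [-0.2, 3.6, 1.2]
opening: 0.0092
```

```bash
python3 st.py
```

```text
t 11.8 pos [0.5017 0.0226 0.1154] yaw 35.55 q6 -0.678 F [-0.2  3.6  1.2] M [ 0.333  0.147 -0.031] op 0.0092 tau6 -0.809 tilt [0.0132 0.0123]
to axis in tool [-0.0021 -0.0024  0.0023]
```

servo_tool(deltas=[[0, 0, 0, -6], [0, 0, 0, -5], [0, 0, 0, 0]])

```text
t: 12.1
tool_pos: [0.5014, 0.0223, 0.1154]
eef_rot: [1.163, 2.91, 0.025]
force: [0.2, 2.8, 1.3]
opening: 0.0096
```

```bash
python3 st.py; python3 look.py 10 wrist; python3 st.py
```

```text
t 12.1 pos [0.5014 0.0223 0.1154] yaw 46.43 q6 -0.868 F [0.2 2.8 1.3] M [ 0.311  0.126 -0.048] op 0.0096 tau6 -0.605 tilt [0.013  0.0121]
to axis in tool [-0.0017 -0.0024  0.0023]
{'t': 12.15, 'qpos': [-0.049, 0.3234, 1.8241, 0.0153, 0.9817, -0.8663], 'tool_pos': [0.5014, 0.0224, 0.1154], 'eef_rot': [1.1651, 2.9092, 0.0252], 'force': [0.0418, 2.9328, 2.2207], 'moment': [0.3309, 0.1609, -0.0188], 'opening': 0.0092} yaw y 46.34876452462544 z [ 0.01304812  0.01209981 -0.99984166]
t 12.15 pos [0.5014 0.0224 0.1154] yaw 46.35 q6 -0.866 F [0.  2.9 2.2] M [ 0.331  0.161 -0.019] op 0.0092 tau6 -0.209 tilt [0.013  0.0121]
to axis in tool [-0.0017 -0.0024  0.0023]
```

View pics/wrist10.png

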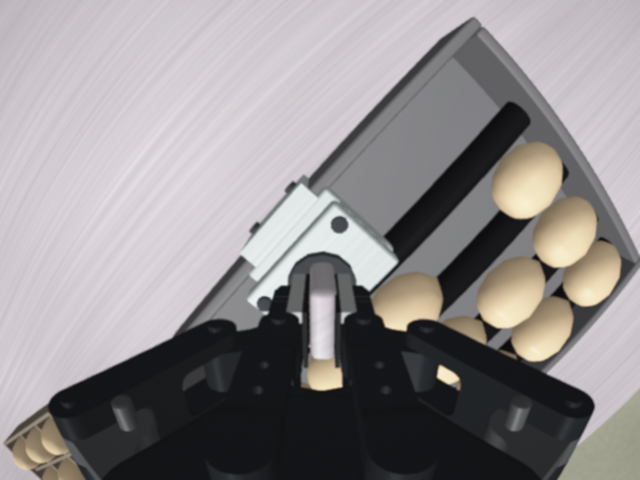

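Backed off 91.2° from snug, with the tab still square in the jaws. Now release and retreat upward.

servo_tool(deltas=[[0, 0, 0, 0], [0, 0, 0, 0], [0, 0, 0, 0], [0, 0, 0, 0], [0, 0, 0, 0], [0, 0, 0, 0]], claw=1)

```text
t: 12.75
tool_pos: [0.502, 0.0203, 0.1151]
eef_rot: [1.175, 2.903, 0.021]
force: [0.5, -0.2, 0.0]
opening: 0.0856
```

servo_tool(deltas=[[0, 0, -0.01, 0], [0, 0, -0.02, 0], [0, 0, -0.02, 0], [0, 0, -0.02, 0], [0, 0, -0.02, 0], [0, 0, 0, 0], [0, 0, 0, 0]])

```text
t: 13.45
tool_pos: [0.5004, 0.0193, 0.2113]
eef_rot: [1.175, 2.902, 0.021]
force: [0.1, 0.1, -1.4]
opening: 0.0853
```

```bash
python3 st.py; python3 look.py 11 wrist scene side; python3 tip.py 11; python3 -c "
import cv2;i=cv2.imread('pics/wrist11.png');cv2.imwrite('pics/z11.png',cv2.resize(i[170:320,240:400],(640,600)))"
```

```text
t 13.45 pos [0.5004 0.0193 0.2113] yaw 45.9 q6 -0.857 F [ 0.1  0.1 -1.4] M [ 0.009 -0.003  0.029] op 0.0853 tau6 -0.0 tilt [0.0145 0.0083]
to axis in tool [ 0.0001 -0.001   0.0983]
{'t': 13.6, 'qpos': [-0.0524, 0.2148, 1.6976, 0.0097, 1.2173, -0.8569], 'tool_pos': [0.4999, 0.0194, 0.2102], 'eef_rot': [1.1761, 2.9041, 0.0195], 'force': [0.0239, -0.3589, -0.1512], 'moment': [-0.0593, -0.057, 0.0192], 'opening': 0.0851} yaw y 45.907389752637286 z [ 0.01234499  0.008425   -0.9998883 ]
```

View pics/z11.png

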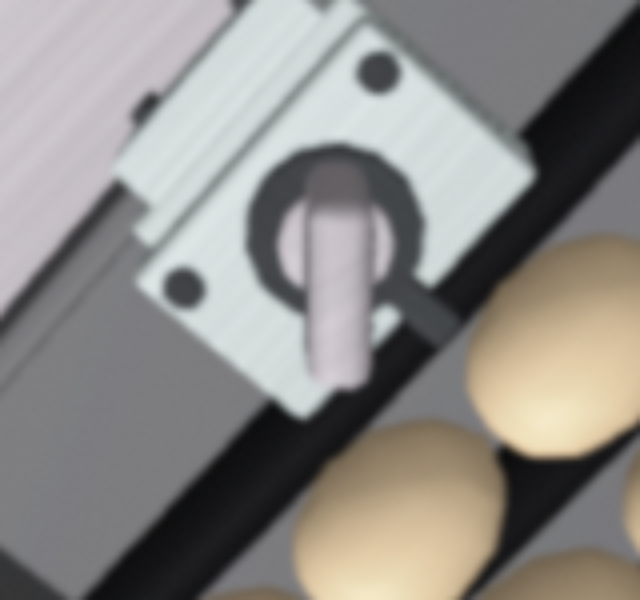

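View pics/scene11.png

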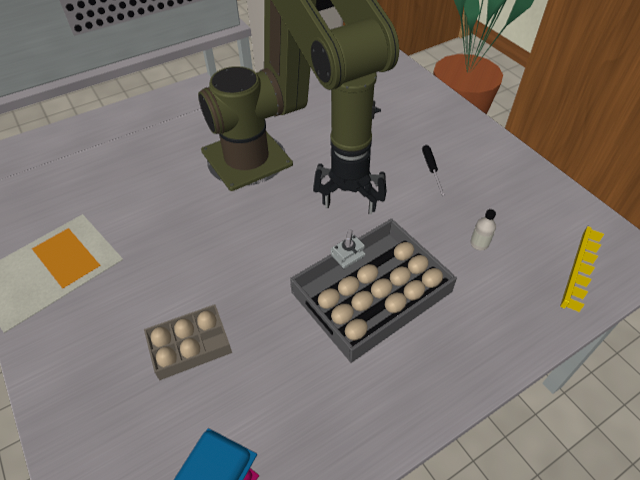

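Clear of everything: the tab stayed as released, the collar tab is back along tray x, and the carton, bottle and screwdriver look unmoved. One last angle check, then I'll hand in.

```bash
python3 - <<'E'
from h import *
import pickle
c=pickle.load(open("c11.pkl","rb"))["wrist"]
f=lambda x,y,z:fonz(c,240+x/4,170+y/4,z)
a=f(343,205,.1405);b=f(338,385,.1405);print((a+b)/2,np.linalg.norm(a-b),"tab thickness yaw",np.degrees(np.arctan2(*(b-a)[1::-1]))+90)
a0=pickle.load(open("c0.pkl","rb"))["scene"]["image"];a1=pickle.load(open("c11.pkl","rb"))["scene"]["image"]
for n,(u0,u1,v0,v1) in dict(carton=(140,235,300,380),bottle=(465,505,205,255),driver=(418,450,142,200)).items(): print(n,cv2.absdiff(a0,a1)[v0:v1,u0:u1].max())
sign_off()
E
```

```text
[0.5015552  0.02058528 0.1405    ] 0.02834980900904991 tab thickness yaw 44.51003113698818
carton 11
bottle 10
driver 9
the job is handed in; nothing more can be done
```

I screwed the thumbscrew down clockwise until it was snug, backed it off a quarter turn, let go and raised the gripper clear. I handed the job in at about 13.6 s of the 72 s allowed.

- **Snug:** the screw met its seat after about 161° of turning. I stopped about 8° past that, at about 0.2 N m. One degree before the end, the collar tab was 2.7 mm off its place and the wrist moment read 0.20 N m. The last reading was 0.25 N m including friction, well under the 0.4 N m forcing limit.
- **Back-off:** the gripper turned back 91° from the snug position. The last wrist picture puts the tab within about 2° of where the gripper let go, which is within the error of that measurement. The collar tab has sprung back in line with the tray.
- **Other objects:** the scene pictures show no change at the carton, the bottle or the screwdriver. Wrist forces stayed at a few newtons in every reading.
- **Imperfection:** while turning, the gripper drifted about 3 mm from the screw's measured axis and tilted by about 1°. This did not affect the grip.

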